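Find the high spot of an eccentric collar with a dial indicator

TASK

The clamp of the indicator arm is slackened: take the arm, slide it down the column until the plunger sits on the eccentric collar with about 5 mm of its travel taken up (needle at the red mark), and let go. Then roll the spindle round where it lies in its two V-blocks (a light fingertip stroked across the rubber roller turns it), watching the needle, until the collar's highest point is under the plunger, and leave it resting there with the indicator still on it. Be gentle: never press the spindle with more than 25 N, lift it out of the V-blocks or run the plunger to the end of its 12 mm travel, and leave the countersink, caliper, mallet and jar where they are.

Things in the scene. Friction and masses are not known exactly. Their poses are not given: they have to be found in the camera images.
- stand: Fixed indicator stand, granite base 235 x 220 x 30 mm. Origin: underside of the base below the V line; x towards the column, y along the V line, z up. Two grey V-blocks (60 wide, 30 long, tops at z 80) at y -80 and y 30. A seated spindle's axis lies at x 0, z 76. Column 22 dia, to z 271, at x 135, y 72. Plunger axis at x 0, y 72.
- spindle: Loose spindle, 0.6 to 0.9 kg, in the V-blocks. Origin on its axis, mid-roller; y along the axis, parallel to the stand's y; x and z turn with it (yellow paint line on the roller at z). Shaft 20 dia, y -80 to 115. Black rubber roller 56 dia, y -12 to 12, 28 mm clear each side: firm rubber, slips under a finger pressed with less than about 3 N. Bronze collar 36 dia at y 87 to 107.
- bar_grip (a point): Middle of the indicator arm's free part, to be pinched from above: grey bar 18 mm wide (stand's y) and 18 high, along the stand's x. Bar's top 9 mm above this point; 36 mm to the dial (50 dia, its top 32 mm above this point) on one side, 53 to the arm's block on the column on the other. At x 60, y 72 of the stand; 39 mm above the free ball.
- plunger_tip (a point): Lowest point of the plunger's 6 mm ball, which rides on the collar. The collar is a 36 mm disc fixed off-centre, 2.5 mm throw, at an angle on the spindle that is not known, so the ball goes up and down 5 mm in a turn; it then reads about 96 mm above the bench at the high spot, 91 at the low spot.
- carriage (a joint): Height of the indicator arm on its column, m: 0 at the top, grows as it slides down, range 0 to 0.055. At 0 the free ball is 130 mm above the bench. Stiff sliding fit: about 5 N moves it down, 14 N up; it stays where it is left.
- plunger (a joint): How far the plunger is pressed into the indicator, m: 0 hanging free, 0.012 at the end of travel. Light spring, 0.8 to 1.5 N. Rises as the collar lifts the ball.
- needle (a joint): Needle of the white dial on top of the indicator, rad: geared to the plunger, one turn (2 pi) for 12 mm, clockwise seen from above; 0 points away from the column. A mark per mm; the long red one is 5 mm (2.62 rad).
- countersink: Countersink with blue handle, 126 mm long, lying on the granite base behind the roller; bystander. Origin under its middle.
- caliper: Stainless caliper, 225 mm long, 60 over its jaws, lying flat on the bench; bystander. Origin under the middle of its beam.
- mallet: Mallet, green silicone head 60 dia x 90, wooden handle, 260 mm long, lying on the bench; bystander. Origin under its head.
- jar: Glass jar of screws with snap lid, 72 dia, 97 high, on the bench; bystander. Origin under its middle.
Not all that is in view belongs to the job. There is more than one size of the spindle; the one meant has the size given above.

How it is judged (in metres and radians):
On the way:
1. indicator lowered onto the collar, plunger pressed in 3.5 to 6.5 mm, arm let go (value of joint plunger between 0.0035 and 0.0065 m and contact force between the fingers and stand below 0.2 N), for 0.3 s.
At the end, for the whole second after the job is handed in: The collar's high spot is under the plunger (ball within 0.3 mm of its highest, about 28 degrees), the plunger is still pressed in at least 2 mm, and the spindle lies still, seated in both V-blocks (axis within 1 mm) (z of plunger_tip in the frame of stand between 0.09585 and 0.0968 m and value of joint plunger above 0.002 m and z of spindle in the frame of stand between 0.0752 and 0.0772 m and x of spindle in the frame of stand between -0.001 and 0.001 m and linear speed of spindle below 0.01 m/s and angular speed of spindle below 0.05 rad/s); the robot touches nothing.
It fails at once if a finger presses the spindle with more than 25 N (contact force between the fingers and spindle above 25 N).
It fails at once if the plunger is run to the end of its travel (over 11.8 mm) (value of joint plunger above 0.0118 m).
It fails at once if the spindle is lifted more than 4 mm out of the V-blocks (z of spindle in the frame of stand above 0.0802 m).
It fails at once if countersink, caliper, mallet or jar moved more than 15 mm (distance of any of countersink, caliper, mallet, jar from where it was at the start of the episode above 0.015 m).
It also fails if it takes over 72 s, if anything falls off the work surface, if the arm or the gripper's body presses on something with over 40 N, if the wrist force passes 120 N, or if a joint passes its speed limit or range.

ROBOT

A 6-joint arm with a two-finger parallel gripper is mounted at the origin on the work surface. World frame = base frame: x ahead of the robot, y to its left, z up, the work surface at z = 0. Lengths are in mm, angles in rad, forces in N, time in s.
With the tool pointing down it reaches from about 300 to 775 mm from the base axis. Payload 14.6 kg.
Tool frame: the origin (TCP) lies midway between the tips of the shut fingers; the grasp point (between the pads) lies 19 mm behind it (pinch_z is the distance from the TCP to the grasp point, in mm); z points along the fingers, y is the direction in which the jaws open and shut (so a half turn about z gives the same grasp; the last joint's range is limited). The gripper opens to 94 mm and grips with 3 to 60 N. Pads are 16 mm wide; open, the fingers measure 119 mm over their backs; the gripper's body (75 mm by 177 mm) begins 78 mm behind the grasp point.
Start: joints at [-1.302, 0.3, 1.521, -0, 1.321, -0.067], TCP at [181.231, -519.273, 205.446] pointing down, gripper open.
Joint ranges: [-3.03, 3.03], [-0.79, 2.21], [0.23, 2.52], [-1.04, 4.18], [0, 3.07], [-2.55, 2.55]. Speed limits (rad/s): [2.22, 2.22, 2.57, 3.14, 3.14, 3.14].

INTERFACE

Orientations are given as [roll, pitch, yaw] about the fixed x, y, z axes, in that order (R = Rz(yaw) Ry(pitch) Rx(roll)).
In Python, from cell import read_state, camera, sign_off, pinch_z gives the robot as it stands. The module is installed in compiled form; this text tells all that it offers.
- The arm moves only by the tool servo_tool, never from a script. Its argument "series" is a list of rows, each a list of 6 numbers: the shift along the tool's x, y, z in cm, then the turn, a rotation vector about the tool's x, y, z in rad. In form: [[tx, ty, tz, rx, ry, rz], ...]. A call has exactly 10 rows; each row is the pose to reach, as a shift and turn from the pose commanded when the call began, along the tool's axes at that moment; what a row does not reach only later rows make up. A row lasts 1/12 s, in which the tool goes at most 41.7 mm and 7.16 degrees, less where a joint would pass 70% of its speed; a pose out of reach is approached as far as the arm can. A call with a gripper value outside its range is refused whole. "gripper" is the finger opening in cm, from 0 to 9.4, set as the call begins (left out, the last holds). The fingers move at their own pace and stop on an object; "grip_force" is the grip in N (left out, the last holds). Time passes only in rows, so rows that repeat a pose let the fingers close, or fill a call up. It gives the time, the measured TCP pose, the force and the opening at its end, in the units of the state.
- read_state(): the state, without advancing time (a new reading comes with each control period).
- camera(name): name is "scene" or "top" or "wrist"; returns a dict with "pixels" (420x560x3 uint8, red, green, blue), "fx", "fy", "cx", "cy" (pixels), "pose" (4x4, takes a point from camera to world coordinates); the wrist camera has in their place "mount" (4x4, takes a point from camera to tool coordinates, whose origin is the TCP and whose axes are the flange's). Camera axes: x right, y down, z forward; pixel columns grow to the right and rows downward; lengths in mm; the calibration is good to about 2 mm. A picture is of the moment at which its call begins: read the wrist's pose just before it. There is no depth.
- sign_off(): hands the job in, once; it reports no verdict.
The state is a dict: "clock": time; "joints": joint angles; "qd": joint speeds; "effort": joint torques, N m; "eef_pos": TCP position; "eef_rot": TCP orientation; "wrist_force": force on the tool from outside, world axes, zero at the start; "moment": the same for the moment, N m; "finger_gap": finger opening in mm.
Only numpy, scipy, OpenCV 4.12 (cv2) and the standard library are available. Lean on these libraries where they do the work, as an engineer would, in place of code of your own. Each camera call takes 0.05 s, during which the arm holds its last target.

## Working session

There is one attempt and no reset: what is moved stays moved. The work goes in short steps, Python scripts to look and compute and a tool call to move; the robot and the scene stay as the last step left them, time stands still between calls to the robot, and variables do not carry over. Pictures are saved under pics/ and viewed, and the job is handed in when it is done.

Besides the shell and the picture viewer there is one more tool, called after "Request:" by a JSON object that holds its "fn" and its "kwargs", one argument or row to a line. servo_tool: Moves the arm, as the interface text tells. Its arguments: {"type":"object","properties":{"series":{"type":"array"},"gripper":{"type":"number"},"grip_force":{"type":"number"}},"required":["series"]}

```bash
mkdir -p pics; python3 - <<'E'
from cell import *
import cv2,numpy as np
print(read_state(),pinch_z)
for n in ("scene","top","wrist"):
    c=camera(n); cv2.imwrite(f"pics/{n}0.png",c["pixels"][...,::-1])
    print(n,c["fx"],c["fy"],c["cx"],c["cy"]); print(np.round(c.get("pose",c.get("mount")),4).tolist())
print(read_state()["clock"])
E
```

```text
{'clock': 0.0, 'joints': array([-1.30159711e+00,  3.00479251e-01,  1.52159508e+00, -1.95222350e-05,
        1.32070923e+00, -6.66079999e-02]), 'qd': array([-2.57692714e-04, -2.34815394e-06,  1.84757206e-05, -1.09371980e-03,
        1.13654336e-03, -1.04674865e-03]), 'effort': array([ 5.29989265e-04, -5.31807411e+01, -3.52730799e+01,  7.07955030e-02,
        2.43837159e-02, -8.14231430e-05]), 'eef_pos': array([ 181.15799751, -519.0208309 ,  204.87594088]), 'eef_rot': array([-3.14040312e+00, -6.03985196e-05,  3.35812025e-01]), 'wrist_force': array([-0.24779069,  0.22260107, -0.47865911]), 'moment': array([-0.02539953,  0.0174106 ,  0.01155785]), 'finger_gap': 94.16431444364983} 18.8
scene 400.02398787171694 400.02398787171694 281.91147424876084 206.85849546814268
[[0.6891, 0.5176, -0.5072, 1091.5325], [0.7246, -0.4862, 0.4884, -567.6134], [0.0063, -0.7041, -0.7101, 971.6621], [0.0, 0.0, 0.0, 1.0]]
top 389.4558749287878 389.4558749287878 285.34801555562353 208.06364840330755
[[0.0217, -0.997, 0.0747, 396.2681], [-0.9998, -0.0214, 0.0054, 32.37], [-0.0038, -0.0748, -0.9972, 1301.5319], [0.0, 0.0, 0.0, 1.0]]
wrist 291.08218734853017 291.08218734853017 281.98343302732366 209.6871052307429
[[-0.0001, -0.9647, -0.2633, 77.3054], [1.0, -0.0002, 0.0001, 0.8422], [-0.0001, -0.2633, 0.9647, -179.2003], [0.0, 0.0, 0.0, 1.0]]
0.15
```

View pics/scene0.png

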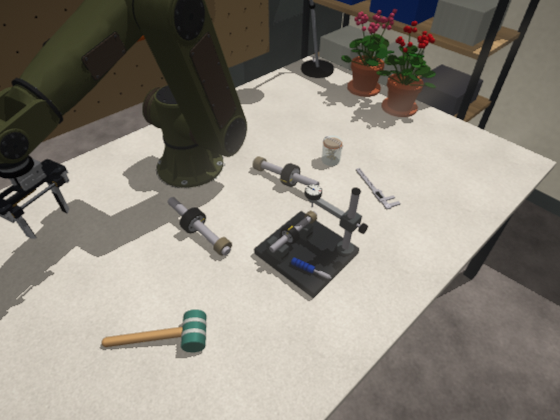

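View pics/top0.png

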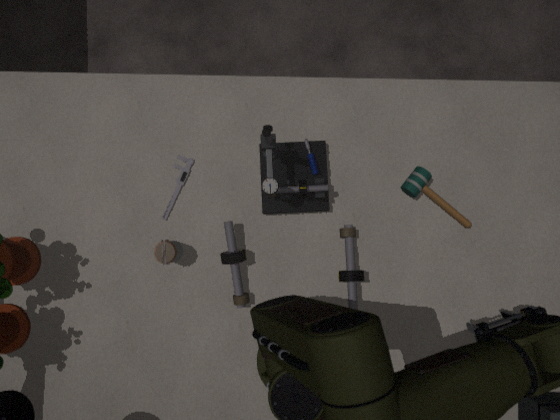

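View pics/wrist0.png

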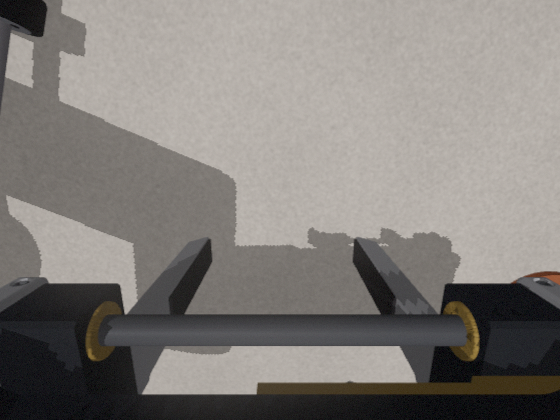

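```bash
python3 - <<'E'
import cv2
a=cv2.imread("pics/top0.png")[115:225,245:345]; cv2.imwrite("pics/topc.png",cv2.resize(a,(545,600),interpolation=cv2.INTER_CUBIC))
a=cv2.imread("pics/scene0.png")[175:300,240:380]; cv2.imwrite("pics/scenec.png",cv2.resize(a,(672,600),interpolation=cv2.INTER_CUBIC))
E
```

```text
(no output)
```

View pics/topc.png

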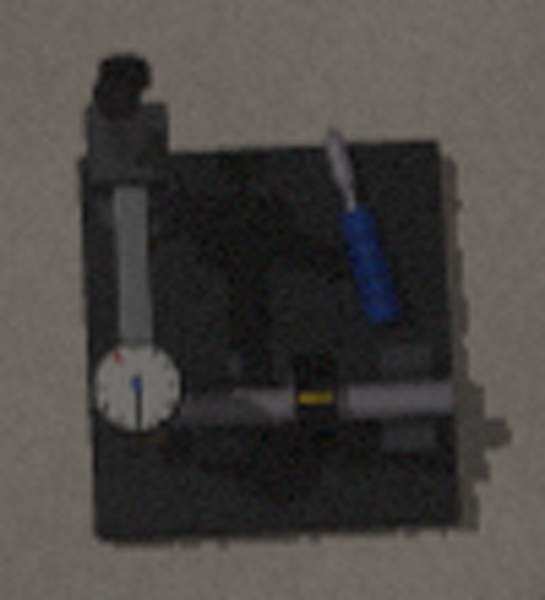

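View pics/scenec.png

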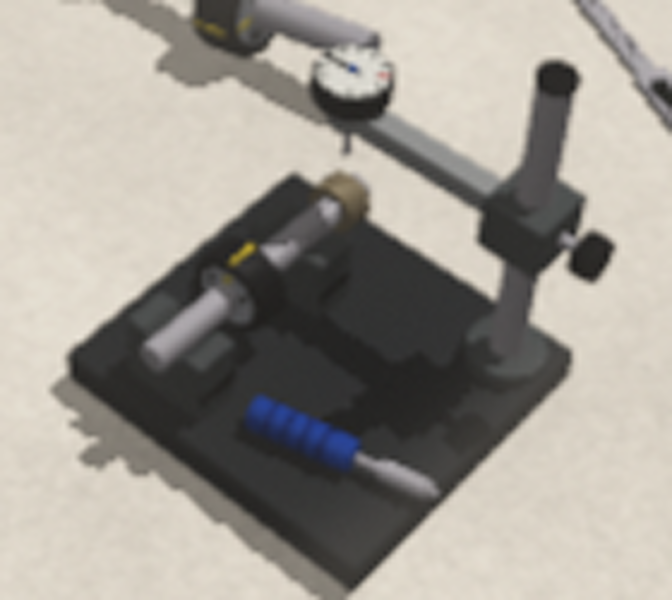

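```bash
cat > h.py <<'E'
import numpy as np,cv2
from cell import *
from scipy.spatial.transform import Rotation as R
def proj(c,P,T=None):
    T=c["pose"] if T is None else T
    q=(np.atleast_2d(P)-T[:3,3])@T[:3,:3]
    return q[:,:2]/q[:,2:]*[c["fx"],c["fy"]]+[c["cx"],c["cy"]]
def wristT(c,s):
    T=np.eye(4);T[:3,:3]=R.from_euler("xyz",s["eef_rot"]).as_matrix();T[:3,3]=s["eef_pos"]
    return T@c["mount"]
E
python3 - <<'E'
from h import *
from scipy.optimize import least_squares
t=camera("top");s=camera("scene")
obsT={'dial':(138,387),'paint':(316,398),'c1':(83,160),'c2':(438,142),'c3':(458,525),'c4':(97,540),'end':(453,398)}
obsS={'dial':(352,72),'col':(557,75),'c4':(298,177),'c3':(72,358),'c1':(570,355),'paint':(243,254)}
def pts(p):
    x,y,a,bx,by=p
    L={'dial':(0,72,201),'paint':(0,-25,104),'col':(135,72,271),'end':(0,-105,76),
    'c1':(bx+117.5,by+110,30),'c2':(bx+117.5,by-110,30),'c3':(bx-117.5,by-110,30),'c4':(bx-117.5,by+110,30)}
    return {k:np.array([x+np.cos(a)*v[0]-np.sin(a)*v[1],y+np.sin(a)*v[0]+np.cos(a)*v[1],v[2]]) for k,v in L.items()}
def res(p,full=False):
    P=pts(p);r={}
    for k,o in obsT.items(): r['T'+k]=proj(t,P[k])[0]-(np.array(o)/5.45+[245,115])
    for k,o in obsS.items(): r['S'+k]=proj(s,P[k])[0]-(np.array(o)/4.8+[240,175])
    return r if full else np.concatenate(list(r.values()))
o=least_squares(res,[480,0,0,50,0],loss='soft_l1')
print(o.x)
for k,v in res(o.x,True).items(): print(k,v.round(2))
P=pts(o.x);print(P)
E
```

```text
[ 5.48666126e+02  1.11886616e+01  6.30308798e-02  4.69017281e+01
 -2.49303696e+00]
Tdial [-0.16 -1.19]
Tpaint [-0.17 -0.3 ]
Tc1 [-0.47 -1.34]
Tc2 [ 0.68 -0.79]
Tc3 [ 0.54 -0.42]
Tc4 [-0.42 -0.39]
Tend [-0.43 -0.23]
Sdial [-0.1  -3.13]
Scol [-0.68  0.38]
Sc4 [-1.7  -1.79]
Sc3 [-2.64 -1.28]
Sc1 [ 0.58 -0.65]
Spaint [-0.82  0.1 ]
{'dial': array([544.13090736,  83.04568482, 201.        ]), 'paint': array([550.24085513, -13.76169371, 104.        ]), 'col': array([678.86282593,  91.54922038, 271.        ]), 'end': array([555.27998732, -93.60283065,  76.        ]), 'c1': array([705.9696149 , 128.83766403,  30.        ]), 'c2': array([719.8272284 , -90.72546254,  30.        ]), 'c3': array([ 485.29388866, -105.52791333,   30.        ]), 'c4': array([471.43627515, 114.03521324,  30.        ])}
```

The spindle meant is the one at top-image (305,187), seated in the stand's V-blocks. The two loose ones, at (235,260) and (350,262), lie on the bench away from the blocks. The crop shows the stand spindle with its yellow paint line up, the bronze collar under the dial, and the needle at 0.

Next I move above the arm bar, with the tool flipped so the wrist camera sits on the dial side.

Request:
{"fn": "servo_tool", "kwargs": {
  "series": [
    [1,-1,-4,0,0,-0.12],
    [4,-3,-8,0,0,-0.24],
    [8,-6,-11,0,0,-0.36],
    [12,-9,-11,0,0,-0.48],
    [16,-12,-11,0,0,-0.6],
    [20,-14.5,-11,0,0,-0.72],
    [24,-17.5,-11,0,0,-0.84],
    [27,-20,-11,0,0,-0.96],
    [30,-22,-11,0,0,-1.08],
    [33,-24,-11,0,0,-1.2]
  ],
  "gripper": 5,
  "grip_force": 15
}}

```text
clock: 1.08
eef_pos: [389.9, -215.8, 315.5]
eef_rot: [3.141, 0.0, 1.542]
wrist_force: [-0.6, -1.7, 0.7]
finger_gap: 50.1
```

```bash
cat >> h.py <<'E'
def go(target,yaw):
    s=read_state();M=R.from_euler("xyz",s["eef_rot"])
    d=M.inv().apply(np.array(target)-s["eef_pos"])/10
    rv=(M.inv()*R.from_euler("xyz",[np.pi,0,yaw])).as_rotvec()
    print("clk",s["clock"].__round__(2),"pos",s["eef_pos"].round(1),"rot",s["eef_rot"].round(3),"F",s["wrist_force"].round(2),"-> cm",d.round(2),"rv",rv.round(3))
E
python3 -c "
from h import *
go([604,87,300],0.063-np.pi)"
```

```text
clk 1.08 pos [ 389.9 -215.8  315.5] rot [3.141 0.    1.542] F [-0.58 -1.73  0.68] -> cm [30.89 20.51  1.55] rv [ 0.000e+00  1.000e-03 -1.663e+00]
```

Request:
{"fn": "servo_tool", "kwargs": {
  "series": [
    [3,2,0,0,0,-0.12],
    [6,4,0,0,0,-0.24],
    [9,6,0,0,0,-0.36],
    [12,8,0,0,0,-0.48],
    [15,10,0,0,0,-0.6],
    [18,12,0,0,0,-0.72],
    [21,14,0,0,0,-0.84],
    [24.5,16.3,0,0,0,-0.96],
    [28,18.6,0,0,0,-1.08],
    [30.9,20.5,0,0,0,-1.2]
  ]
}}

```text
clock: 1.92
eef_pos: [605.9, 86.4, 314.9]
eef_rot: [3.142, -0.0, 2.742]
wrist_force: [0.4, -0.1, 0.6]
finger_gap: 49.8
```

Request:
{"fn": "servo_tool", "kwargs": {
  "series": [
    [0,0,0,0,0,-0.12],
    [0,0,0,0,0,-0.24],
    [0,0,0,0,0,-0.36],
    [0,0,0,0,0,-0.46],
    [0,0,0,0,0,-0.463],
    [0,0,0,0,0,-0.463],
    [0,0,0,0,0,-0.463],
    [0,0,0,0,0,-0.463],
    [0,0,0,0,0,-0.463],
    [0,0,0,0,0,-0.463]
  ]
}}

```text
clock: 2.75
eef_pos: [605.0, 83.9, 315.3]
eef_rot: [3.142, 0.0, -3.085]
wrist_force: [-0.6, -0.8, -0.5]
finger_gap: 50.1
```

```bash
python3 -c "
from h import *
go([604,87,300],0.063-np.pi)
s=read_state();c=camera('wrist')
cv2.imwrite('pics/w1.png',c['pixels'][...,::-1])
T=wristT(c,s)
def st(x,y,z,p=(548.7,11.2,.063)):
    a=p[2];return [p[0]+np.cos(a)*x-np.sin(a)*y,p[1]+np.sin(a)*x+np.cos(a)*y,z]
for n,q in dict(dial=(0,72,201),grip=(60,72,178),col=(135,72,271),paint=(0,-25,104),end=(0,-105,76)).items(): print(n,proj(c,st(*q),T).round(1))
"
```

```text
clk 2.75 pos [605.   83.9 315.3] rot [ 3.142  0.    -3.085] F [-0.61 -0.83 -0.51] -> cm [0.08 0.32 1.53] rv [ 0.     0.    -0.007]
dial [[285.3 145.8]]
grip [[285.3 199.6]]
col [[286.8 307.4]]
paint [[210.3 142.4]]
end [[158. 142.]]
```

View pics/w1.png

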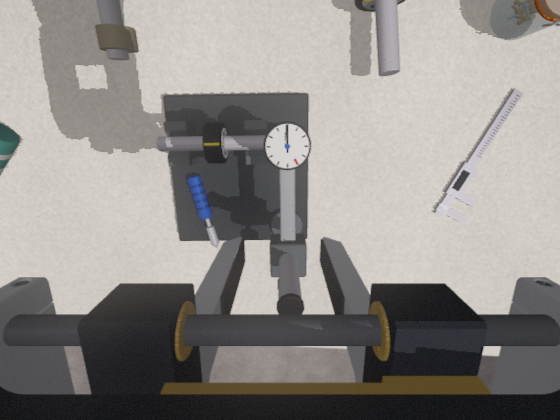

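The wrist view shows the dial at (287,145), the bar running straight down to the block at (288,250) and the paint line at (212,143). All are within 2-3 px of prediction, a y offset of about +1.7 mm. I go down over the bar.

Request:
{"fn": "servo_tool", "kwargs": {
  "series": [
    [0,0.2,2.5,0,0,0],
    [0,0.45,5.5,0,0,0],
    [0,0.45,8.5,0,0,0],
    [0,0.45,11,0,0,0],
    [0,0.45,13,0,0,0],
    [0,0.45,14.5,0,0,0],
    [0,0.45,15.5,0,0,0],
    [0,0.45,16.3,0,0,0],
    [0,0.45,16.4,0,0,0],
    [0,0.45,16.4,0,0,0]
  ],
  "gripper": 5
}}

```text
clock: 3.63
eef_pos: [604.9, 88.4, 151.6]
eef_rot: [3.142, 0.0, -3.085]
wrist_force: [0.2, -1.0, 0.5]
finger_gap: 50.6
```

```bash
python3 -c "
from h import *
go([604,88.5,150],0.057-np.pi)
c=camera('wrist')
cv2.imwrite('pics/w2.png',c['pixels'][...,::-1])
"
```

```text
clk 3.63 pos [604.9  88.4 151.6] rot [ 3.142  0.    -3.085] F [ 0.2  -0.96  0.51] -> cm [0.09 0.02 0.16] rv [0. 0. 0.]
```

View pics/w2.png

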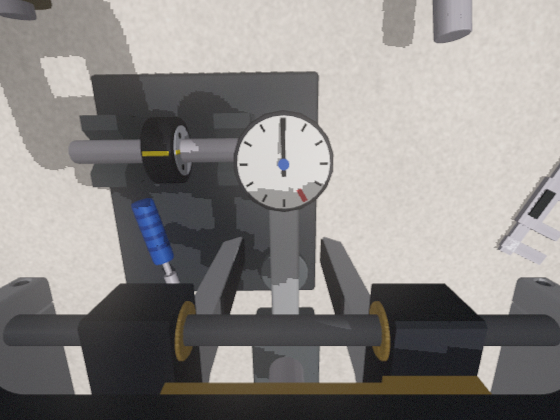

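```bash
python3 -c "
from h import *
from scipy.optimize import least_squares
c=camera('wrist');t=camera('top');s=camera('scene')
v=[]
for p,uv in (((605,83.9,315.3),(287,145.5)),((604.9,88.4,151.6),(283,161.5))):
    v.append((c,wristT(c,dict(eef_pos=p,eef_rot=[3.1416,0,-3.085])),uv))
v.append((t,t['pose'],(138/5.45+245,387/5.45+115)))
v.append((s,s['pose'],(352/4.8+240,73/4.8+175)))
f=lambda P:np.concatenate([proj(a,P,T)[0]-u for a,T,u in v])
o=least_squares(f,[545,83,190]);print(o.x,f(o.x).round(1))
o=least_squares(lambda P:f(P)[:4],[545,83,190]);print(o.x,f(o.x).round(1))
"
```

```text
[544.09253751  84.80997866 186.37600477] [-0.2 -0.4  0.   0.1 -0.6 -0.5 -0.   0.1]
[544.85917661  84.93595624 178.58915219] [-0.2 -0.1  0.1  0.  -0.5 -0.4  0.1  2.2]
```

The dial triangulates to z ≈ 185 mm, so the carriage already sits about 15 mm below the top. I go 13 mm lower, centre on the bar and close.

Request:
{"fn": "servo_tool", "kwargs": {
  "series": [
    [0,0.05,0.4,0,0,0],
    [0,0.1,0.8,0,0,0],
    [0,0.1,1.2,0,0,0],
    [0,0.1,1.4,0,0,0],
    [0,0.1,1.4,0,0,0],
    [0,0.1,1.4,0,0,0],
    [0,0.1,1.4,0,0,0],
    [0,0.1,1.4,0,0,0],
    [0,0.1,1.4,0,0,0],
    [0,0.1,1.4,0,0,0]
  ]
}}

```text
clock: 4.67
eef_pos: [604.7, 89.4, 137.4]
eef_rot: [-3.142, 0.0, -3.084]
wrist_force: [-0.2, 0.1, -0.2]
finger_gap: 50.2
```

Request:
{"fn": "servo_tool", "kwargs": {
  "series": [
    [0,0,0,0,0,0],
    [0,0,0,0,0,0],
    [0,0,0,0,0,0],
    [0,0,0,0,0,0],
    [0,0,0,0,0,0],
    [0,0,0,0,0,0],
    [0,0,0,0,0,0],
    [0,0,0,0,0,0],
    [0,0,0,0,0,0],
    [0,0,0,0,0,0]
  ],
  "gripper": 1.2,
  "grip_force": 25
}}

```text
clock: 5.5
eef_pos: [604.6, 89.8, 137.3]
eef_rot: [3.141, 0.0, -3.084]
wrist_force: [-0.1, 5.3, -0.1]
finger_gap: 18.0
```

Request:
{"fn": "servo_tool", "kwargs": {
  "series": [
    [0,0,0.2,0,0,0],
    [0,0,0.4,0,0,0],
    [0,0,0.6,0,0,0],
    [0,0,0.8,0,0,0],
    [0,0,1.0,0,0,0],
    [0,0,1.2,0,0,0],
    [0,0,1.4,0,0,0],
    [0,0,1.6,0,0,0],
    [0,0,1.6,0,0,0],
    [0,0,1.6,0,0,0]
  ]
}}

```text
clock: 6.33
eef_pos: [604.7, 89.8, 121.4]
eef_rot: [3.141, 0.0, -3.084]
wrist_force: [-0.4, 5.1, 0.9]
finger_gap: 18.0
```

```bash
python3 -c "
from h import *
go([604,88.5,150],0.057-np.pi)
c=camera('wrist')
cv2.imwrite('pics/w3.png',c['pixels'][...,::-1])
"
```

```text
clk 6.33 pos [604.7  89.8 121.4] rot [ 3.141  0.    -3.084] F [-0.37  5.1   0.94] -> cm [ 0.07 -0.12 -2.86] rv [0. 0. 0.]
```

View pics/w3.png

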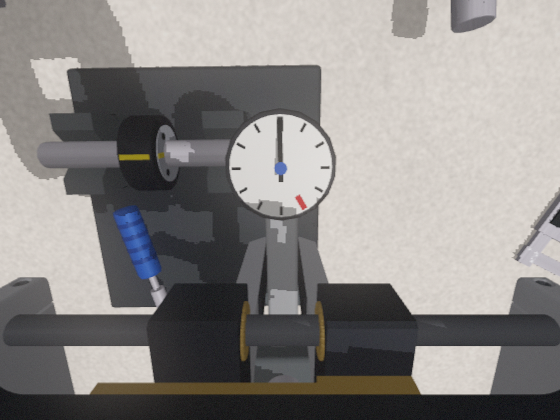

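The grip holds: the dial came down with the hand and the needle is still at 0. I lower in smaller steps.

Request:
{"fn": "servo_tool", "kwargs": {
  "series": [
    [0,0,0.1,0,0,0],
    [0,0,0.2,0,0,0],
    [0,0,0.3,0,0,0],
    [0,0,0.4,0,0,0],
    [0,0,0.5,0,0,0],
    [0,0,0.6,0,0,0],
    [0,0,0.6,0,0,0],
    [0,0,0.6,0,0,0],
    [0,0,0.6,0,0,0],
    [0,0,0.6,0,0,0]
  ]
}}

```text
clock: 7.22
eef_pos: [604.7, 89.8, 115.6]
eef_rot: [3.141, 0.0, -3.084]
wrist_force: [-1.5, 5.5, 3.2]
finger_gap: 18.0
```

```bash
cat >> h.py <<'E'
def look(name,crop=None):
    s=read_state();c=camera('wrist');im=c['pixels'][...,::-1]
    if crop: x0,y0,x1,y1=crop;im=cv2.resize(im[y0:y1,x0:x1],None,fx=3,fy=3,interpolation=cv2.INTER_CUBIC)
    cv2.imwrite(f'pics/{name}.png',im)
    print("clk",round(s["clock"],2),s["eef_pos"].round(1),s["eef_rot"].round(3),"F",s["wrist_force"].round(2),s["finger_gap"].round(1))
E
python3 -c "
from h import *
look('w4',(210,90,350,240))
"
```

```text
Traceback (most recent call last):
  File "h.py", line 20, in look
    print("clk",round(s["clock"],2),s["eef_pos"].round(1),s["eef_rot"].round(3),"F",s["wrist_force"].round(2),s["finger_gap"].round(1))
                                                                                                              ^^^^^^^^^^^^^^^^^^^^^
AttributeError: 'float' object has no attribute 'round'
```

View pics/w4.png

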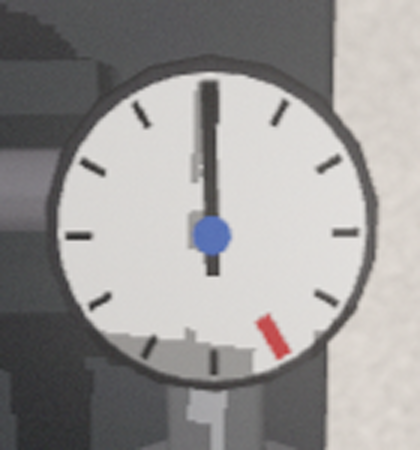

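Request:
{"fn": "servo_tool", "kwargs": {
  "series": [
    [0,0,0.1,0,0,0],
    [0,0,0.2,0,0,0],
    [0,0,0.3,0,0,0],
    [0,0,0.4,0,0,0],
    [0,0,0.5,0,0,0],
    [0,0,0.5,0,0,0],
    [0,0,0.5,0,0,0],
    [0,0,0.5,0,0,0],
    [0,0,0.5,0,0,0],
    [0,0,0.5,0,0,0]
  ]
}}

```text
clock: 8.1
eef_pos: [604.7, 89.8, 110.7]
eef_rot: [3.141, 0.0, -3.084]
wrist_force: [-2.3, 4.9, 3.9]
finger_gap: 17.7
```

```bash
sed -i 's/s\["finger_gap"\].round(1)/round(s["finger_gap"],1)/' h.py
python3 -c "
from h import *
look('w5',(210,90,350,240))
"
```

```text
clk 8.1 [604.7  89.8 110.7] [ 3.141  0.    -3.084] F [-2.27  4.87  3.85] 17.7
```

View pics/w5.png

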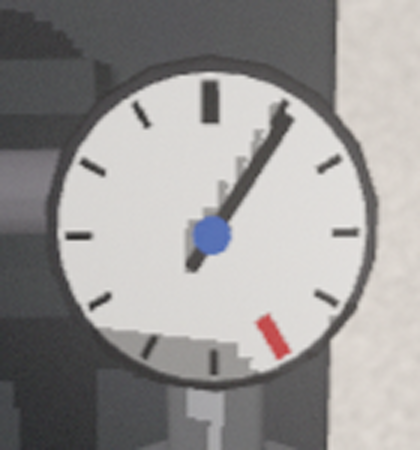

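The needle points at about 1.15 mm, so the ball is on the collar. It needs 3.8 mm more.

Request:
{"fn": "servo_tool", "kwargs": {
  "series": [
    [0,0,0.08,0,0,0],
    [0,0,0.16,0,0,0],
    [0,0,0.24,0,0,0],
    [0,0,0.32,0,0,0],
    [0,0,0.38,0,0,0],
    [0,0,0.38,0,0,0],
    [0,0,0.38,0,0,0],
    [0,0,0.38,0,0,0],
    [0,0,0.38,0,0,0],
    [0,0,0.38,0,0,0]
  ]
}}

```text
clock: 8.98
eef_pos: [604.7, 89.8, 107.0]
eef_rot: [3.141, 0.0, -3.084]
wrist_force: [-3.3, 5.1, 5.1]
finger_gap: 17.8
```

```bash
python3 -c "
from h import *
look('w6',(210,90,350,240))
"
```

```text
clk 8.98 [604.7  89.8 107. ] [ 3.141  0.    -3.084] F [-3.25  5.1   5.09] 17.8
```

View pics/w6.png

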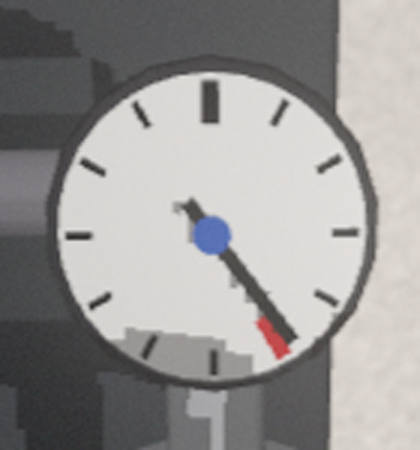

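The needle is at about 4.8 mm, next to the red mark. I let go.

Request:
{"fn": "servo_tool", "kwargs": {
  "series": [
    [0,0,0,0,0,0],
    [0,0,0,0,0,0],
    [0,0,0,0,0,0],
    [0,0,0,0,0,0],
    [0,0,0,0,0,0],
    [0,0,0,0,0,0],
    [0,0,0,0,0,0],
    [0,0,0,0,0,0],
    [0,0,0,0,0,0],
    [0,0,0,0,0,0]
  ],
  "gripper": 4.4
}}

```text
clock: 9.87
eef_pos: [604.7, 89.4, 106.5]
eef_rot: [-3.142, -0.0, -3.084]
wrist_force: [0.7, 0.7, 0.7]
finger_gap: 44.2
```

```bash
python3 -c "
from h import *
look('w7')
"
```

```text
clk 9.87 [604.7  89.4 106.5] [-3.142 -0.    -3.084] F [0.69 0.74 0.71] 44.2
```

View pics/w7.png

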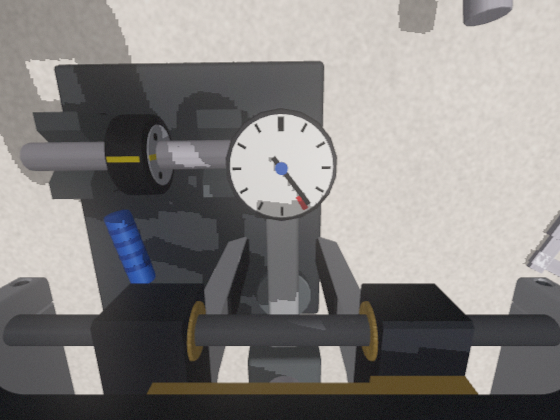

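Released, with the needle steady at about 4.8 mm. I raise, shut the fingers and go over the roller, whose top centre is at about (550,-10,104).

Request:
{"fn": "servo_tool", "kwargs": {
  "series": [
    [0,0,-2,0,0,0],
    [0,0,-5,0,0,0],
    [0,0,-9,0,0,0],
    [0,0,-11,0,0,0],
    [2,-3,-11.5,0,0,0],
    [4,-6,-11.5,0,0,0],
    [6,-9,-11.5,0,0,0],
    [6,-9.5,-11,0,0,0],
    [6,-9.5,-9,0,0,0],
    [6,-9.5,-7,0,0,0]
  ]
}}

```text
clock: 10.75
eef_pos: [550.6, -9.5, 176.8]
eef_rot: [-3.141, 0.002, -3.086]
wrist_force: [0.1, 0.1, -0.0]
finger_gap: 43.9
```

Request:
{"fn": "servo_tool", "kwargs": {
  "series": [
    [0,0,1,0,0,0],
    [0,0,2,0,0,0],
    [0,0,3,0,0,0],
    [0,0,3.7,0,0,0],
    [0,0,4.2,0,0,0],
    [0,0,4.5,0,0,0],
    [0,0,4.7,0,0,0],
    [0,0,4.7,0,0,0],
    [0,0,4.7,0,0,0],
    [0,0,4.7,0,0,0]
  ],
  "gripper": 0,
  "grip_force": 10
}}

```text
clock: 11.58
eef_pos: [550.4, -8.9, 129.9]
eef_rot: [-3.142, 0.001, -3.084]
wrist_force: [-1.1, 0.5, -1.1]
finger_gap: 0.4
```

```bash
python3 -c "
from h import *
look('w8')
go([550,-10,104],0.057-np.pi)
c=camera('scene');cv2.imwrite('pics/s8.png',cv2.resize(c['pixels'][170:300,230:380,::-1],None,fx=4,fy=4,interpolation=cv2.INTER_CUBIC))
"
```

```text
clk 11.58 [550.4  -8.9 129.9] [-3.142e+00  1.000e-03 -3.084e+00] F [-1.1   0.5  -1.08] 0.4
clk 11.63 pos [550.4  -8.9 129.9] rot [-3.142e+00  1.000e-03 -3.084e+00] F [-0.1  -0.31  0.86] -> cm [ 0.05 -0.11  2.59] rv [-0.     0.001  0.   ]
```

View pics/w8.png

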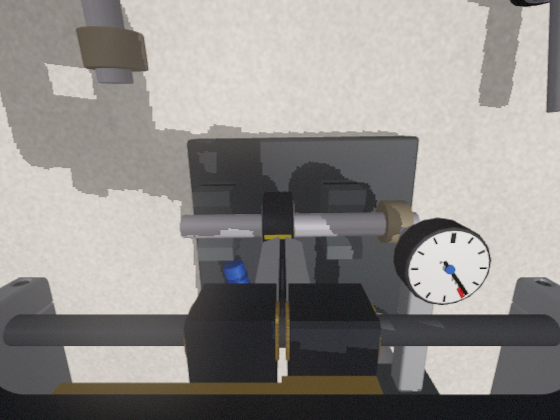

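View pics/s8.png

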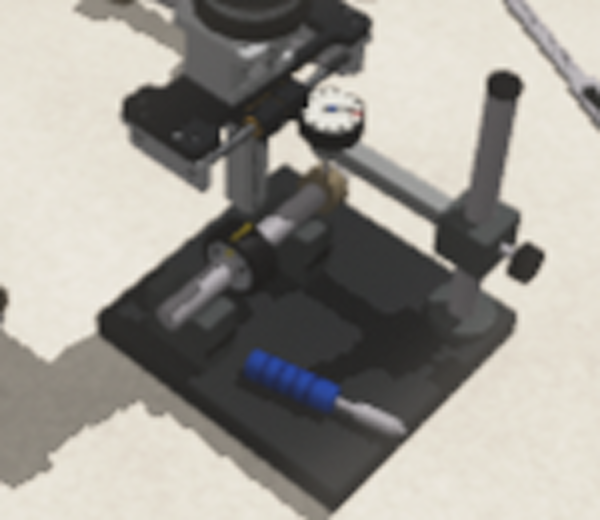

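The wrist view shows the whole dial at (450,265), needle still near the red mark, the roller at (278,215) and the collar at (400,220). The collar looks offset towards the robot (-x), so I'll stroke towards +x. First I descend close above the roller, starting 7 mm on the -x side.

Request:
{"fn": "servo_tool", "kwargs": {
  "series": [
    [0.2,0,0.4,0,0,0],
    [0.5,0,0.9,0,0,0],
    [0.7,0,1.4,0,0,0],
    [0.7,0,1.8,0,0,0],
    [0.7,0,2.1,0,0,0],
    [0.7,0,2.3,0,0,0],
    [0.7,0,2.4,0,0,0],
    [0.7,0,2.4,0,0,0],
    [0.7,0,2.4,0,0,0],
    [0.7,0,2.4,0,0,0]
  ]
}}

```text
clock: 12.52
eef_pos: [543.4, -9.3, 105.7]
eef_rot: [-3.142, 0.0, -3.084]
wrist_force: [0.5, 0.4, -0.2]
finger_gap: 0.6
```

Request:
{"fn": "servo_tool", "kwargs": {
  "series": [
    [0,0,0.02,0,0,0],
    [0,0,0.04,0,0,0],
    [0,0,0.06,0,0,0],
    [0,0,0.08,0,0,0],
    [0,0,0.1,0,0,0],
    [0,0,0.12,0,0,0],
    [0,0,0.13,0,0,0],
    [0,0,0.14,0,0,0],
    [0,0,0.14,0,0,0],
    [0,0,0.14,0,0,0]
  ]
}}

```text
clock: 13.35
eef_pos: [543.3, -9.3, 104.2]
eef_rot: [-3.142, 0.0, -3.084]
wrist_force: [-0.5, -0.1, 2.9]
finger_gap: 0.5
```

```bash
python3 -c "
from h import *
go([550,-10,104],0.057-np.pi)
look('w9')
"
```

```text
clk 13.35 pos [543.3  -9.3 104.2] rot [-3.142  0.    -3.084] F [-0.51 -0.14  2.93] -> cm [-0.67 -0.11  0.02] rv [-0.  0.  0.]
clk 13.35 [543.3  -9.3 104.2] [-3.142  0.    -3.084] F [-0.51 -0.14  2.93] 0.5
```

View pics/w9.png

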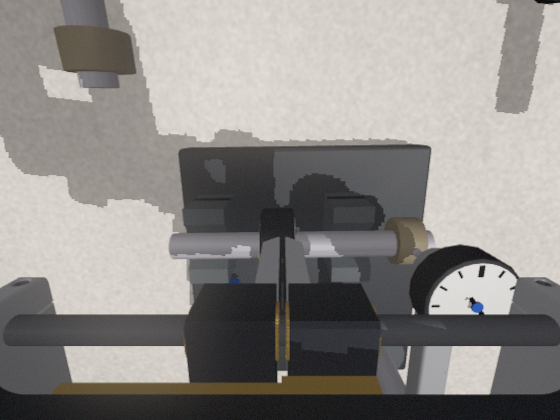

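Contact: 2.9 N at z 104.2. I press slightly more and stroke 14 mm towards +x.

Request:
{"fn": "servo_tool", "kwargs": {
  "series": [
    [0,0,0.01,0,0,0],
    [0,0,0.03,0,0,0],
    [-0.15,0,0.03,0,0,0],
    [-0.35,0,0.03,0,0,0],
    [-0.55,0,0.03,0,0,0],
    [-0.75,0,0.03,0,0,0],
    [-0.95,0,0.03,0,0,0],
    [-1.15,0,0.03,0,0,0],
    [-1.3,0,0.03,0,0,0],
    [-1.3,0,0.03,0,0,0]
  ]
}}

```text
clock: 14.23
eef_pos: [556.4, -8.5, 104.2]
eef_rot: [-3.142, 0.0, -3.084]
wrist_force: [-2.3, 0.2, 6.9]
finger_gap: 0.2
```

```bash
python3 -c "
from h import *
go([550,-10,104],0.057-np.pi)
look('w10')
c=camera('scene');cv2.imwrite('pics/s10.png',cv2.resize(c['pixels'][170:300,230:380,::-1],None,fx=4,fy=4,interpolation=cv2.INTER_CUBIC))
"
```

```text
clk 14.23 pos [556.4  -8.5 104.2] rot [-3.142  0.    -3.084] F [-2.27  0.16  6.87] -> cm [ 0.65 -0.11  0.02] rv [-0.  0.  0.]
clk 14.23 [556.4  -8.5 104.2] [-3.142  0.    -3.084] F [-2.27  0.16  6.87] 0.2
```

View pics/w10.png

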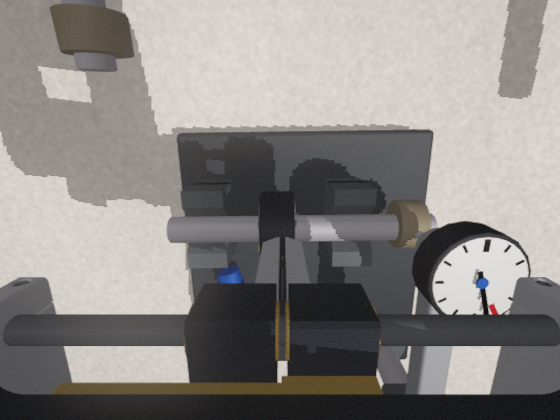

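View pics/s10.png

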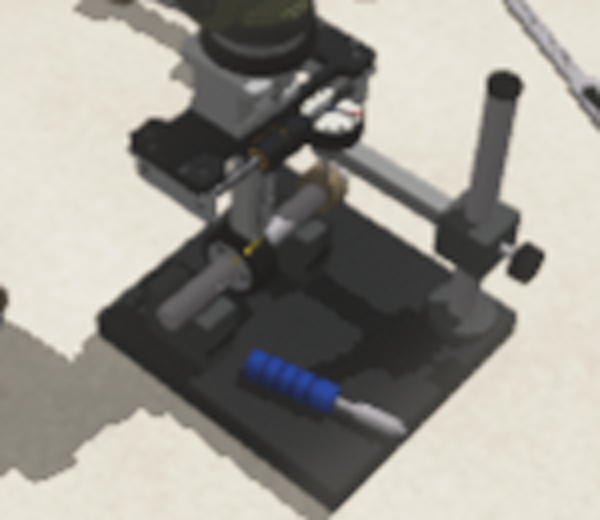

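The needle moved clockwise to about 5.8 mm (tip at (487,305)), force 6.9 N, so +x is the uphill direction. I lift, return and stroke again.

Request:
{"fn": "servo_tool", "kwargs": {
  "series": [
    [0,0,-0.2,0,0,0],
    [0,0,-0.5,0,0,0],
    [0.4,0,-0.5,0,0,0],
    [0.9,0,-0.5,0,0,0],
    [1.4,0,-0.5,0,0,0],
    [1.4,0,-0.4,0,0,0],
    [1.4,0,-0.2,0,0,0],
    [1.4,0,-0.1,0,0,0],
    [1.4,0,-0.08,0,0,0],
    [1.4,0,-0.08,0,0,0]
  ]
}}

```text
clock: 15.17
eef_pos: [542.3, -9.3, 104.4]
eef_rot: [3.142, -0.0, -3.084]
wrist_force: [0.2, 0.0, 1.0]
finger_gap: 0.4
```

Request:
{"fn": "servo_tool", "kwargs": {
  "series": [
    [0,0,0.03,0,0,0],
    [0,0,0.06,0,0,0],
    [0,0,0.08,0,0,0],
    [-0.2,0,0.08,0,0,0],
    [-0.45,0,0.08,0,0,0],
    [-0.7,0,0.08,0,0,0],
    [-0.95,0,0.08,0,0,0],
    [-1.2,0,0.08,0,0,0],
    [-1.4,0,0.08,0,0,0],
    [-1.4,0,0.08,0,0,0]
  ]
}}

```text
clock: 16.0
eef_pos: [556.5, -8.5, 104.2]
eef_rot: [-3.141, 0.0, -3.084]
wrist_force: [-0.3, 0.0, 5.5]
finger_gap: 0.5
```

```bash
python3 -c "
from h import *
go([550,-10,104],0.057-np.pi)
look('w11',(380,210,540,330))
"
```

```text
clk 16.0 pos [556.5  -8.5 104.2] rot [-3.141  0.    -3.084] F [-0.3   0.05  5.45] -> cm [ 0.66 -0.11  0.02] rv [-0.  0.  0.]
clk 16.0 [556.5  -8.5 104.2] [-3.141  0.    -3.084] F [-0.3   0.05  5.45] 0.5
```

View pics/w11.png

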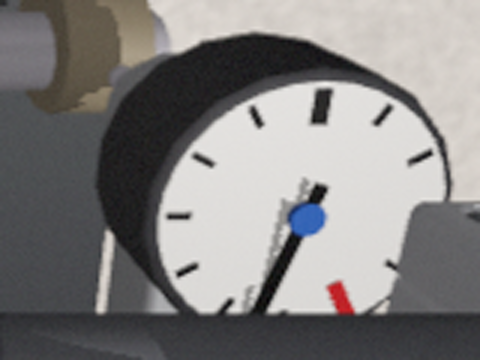

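The needle is at about 6.7 mm and still rising. I repeat the stroke.

Request:
{"fn": "servo_tool", "kwargs": {
  "series": [
    [0,0,-0.2,0,0,0],
    [0,0,-0.5,0,0,0],
    [0.4,0,-0.5,0,0,0],
    [0.9,0,-0.5,0,0,0],
    [1.4,0,-0.5,0,0,0],
    [1.4,0,-0.4,0,0,0],
    [1.4,0,-0.2,0,0,0],
    [1.4,0,-0.1,0,0,0],
    [1.4,0,-0.08,0,0,0],
    [1.4,0,-0.08,0,0,0]
  ]
}}

```text
clock: 16.88
eef_pos: [542.2, -9.3, 104.4]
eef_rot: [3.142, -0.0, -3.084]
wrist_force: [0.2, 0.7, 0.1]
finger_gap: 0.8
```

Request:
{"fn": "servo_tool", "kwargs": {
  "series": [
    [0,0,0.03,0,0,0],
    [0,0,0.06,0,0,0],
    [0,0,0.08,0,0,0],
    [-0.2,0,0.08,0,0,0],
    [-0.45,0,0.08,0,0,0],
    [-0.7,0,0.08,0,0,0],
    [-0.95,0,0.08,0,0,0],
    [-1.2,0,0.08,0,0,0],
    [-1.4,0,0.08,0,0,0],
    [-1.4,0,0.08,0,0,0]
  ]
}}

```text
clock: 17.72
eef_pos: [556.5, -8.5, 104.2]
eef_rot: [-3.141, 0.0, -3.084]
wrist_force: [-1.0, -0.2, 5.7]
finger_gap: 0.6
```

```bash
python3 -c "
from h import *
go([550,-10,104],0.057-np.pi)
look('w12',(380,210,540,330))
"
```

```text
clk 17.72 pos [556.5  -8.5 104.2] rot [-3.141  0.    -3.084] F [-1.   -0.23  5.67] -> cm [ 0.66 -0.11  0.02] rv [-0.  0.  0.]
clk 17.72 [556.5  -8.5 104.2] [-3.141  0.    -3.084] F [-1.   -0.23  5.67] 0.6
```

View pics/w12.png

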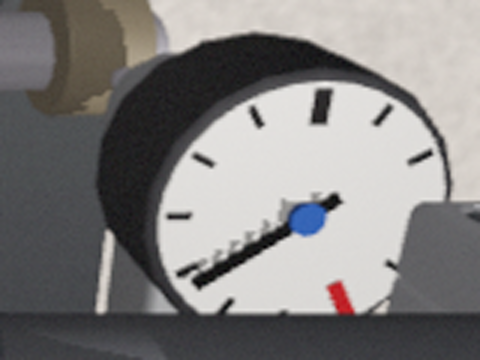

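About 7.8 mm. Next stroke.

Request:
{"fn": "servo_tool", "kwargs": {
  "series": [
    [0,0,-0.2,0,0,0],
    [0,0,-0.5,0,0,0],
    [0.4,0,-0.5,0,0,0],
    [0.9,0,-0.5,0,0,0],
    [1.4,0,-0.5,0,0,0],
    [1.4,0,-0.4,0,0,0],
    [1.4,0,-0.2,0,0,0],
    [1.4,0,-0.1,0,0,0],
    [1.4,0,-0.08,0,0,0],
    [1.4,0,-0.08,0,0,0]
  ]
}}

```text
clock: 18.6
eef_pos: [542.3, -9.3, 104.4]
eef_rot: [3.142, -0.0, -3.084]
wrist_force: [0.7, 0.4, 0.3]
finger_gap: 0.5
```

Request:
{"fn": "servo_tool", "kwargs": {
  "series": [
    [0,0,0.03,0,0,0],
    [0,0,0.06,0,0,0],
    [0,0,0.08,0,0,0],
    [-0.2,0,0.08,0,0,0],
    [-0.45,0,0.08,0,0,0],
    [-0.7,0,0.08,0,0,0],
    [-0.95,0,0.08,0,0,0],
    [-1.2,0,0.08,0,0,0],
    [-1.4,0,0.08,0,0,0],
    [-1.4,0,0.08,0,0,0]
  ]
}}

```text
clock: 19.43
eef_pos: [556.5, -8.5, 104.2]
eef_rot: [-3.141, 0.0, -3.084]
wrist_force: [-0.5, 0.0, 5.3]
finger_gap: 0.6
```

```bash
python3 -c "
from h import *
go([550,-10,104],0.057-np.pi)
look('w13',(380,210,540,330))
"
```

```text
clk 19.43 pos [556.5  -8.5 104.2] rot [-3.141  0.    -3.084] F [-0.49  0.02  5.26] -> cm [ 0.66 -0.11  0.02] rv [-0.  0.  0.]
clk 19.43 [556.5  -8.5 104.2] [-3.141  0.    -3.084] F [-0.49  0.02  5.26] 0.6
```

View pics/w13.png

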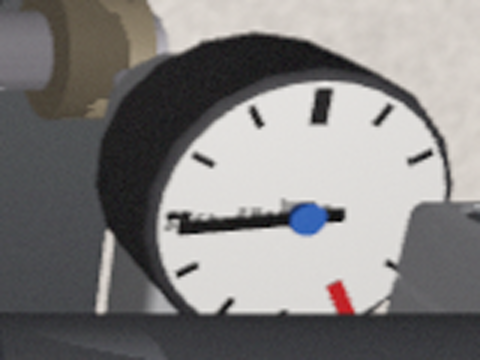

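About 8.85 mm and still rising about 1 mm a stroke. The total range is 5 mm, so the peak cannot exceed 9.8 mm or so. Next stroke.

Request:
{"fn": "servo_tool", "kwargs": {
  "series": [
    [0,0,-0.2,0,0,0],
    [0,0,-0.5,0,0,0],
    [0.4,0,-0.5,0,0,0],
    [0.9,0,-0.5,0,0,0],
    [1.4,0,-0.5,0,0,0],
    [1.4,0,-0.4,0,0,0],
    [1.4,0,-0.2,0,0,0],
    [1.4,0,-0.1,0,0,0],
    [1.4,0,-0.08,0,0,0],
    [1.4,0,-0.08,0,0,0]
  ]
}}

```text
clock: 20.32
eef_pos: [542.3, -9.3, 104.4]
eef_rot: [3.142, -0.0, -3.084]
wrist_force: [-0.6, -0.1, -0.2]
finger_gap: 0.8
```

Request:
{"fn": "servo_tool", "kwargs": {
  "series": [
    [0,0,0.03,0,0,0],
    [0,0,0.06,0,0,0],
    [0,0,0.08,0,0,0],
    [-0.2,0,0.08,0,0,0],
    [-0.45,0,0.08,0,0,0],
    [-0.7,0,0.08,0,0,0],
    [-0.95,0,0.08,0,0,0],
    [-1.2,0,0.08,0,0,0],
    [-1.4,0,0.08,0,0,0],
    [-1.4,0,0.08,0,0,0]
  ]
}}

```text
clock: 21.15
eef_pos: [556.5, -8.5, 104.2]
eef_rot: [-3.141, 0.0, -3.084]
wrist_force: [-0.7, 0.1, 7.0]
finger_gap: 0.4
```

```bash
python3 -c "
from h import *
go([550,-10,104],0.057-np.pi)
look('w14',(380,210,540,330))
"
```

```text
clk 21.15 pos [556.5  -8.5 104.2] rot [-3.141  0.    -3.084] F [-0.67  0.15  7.03] -> cm [ 0.66 -0.11  0.02] rv [-0.  0.  0.]
clk 21.15 [556.5  -8.5 104.2] [-3.141  0.    -3.084] F [-0.67  0.15  7.03] 0.4
```

View pics/w14.png

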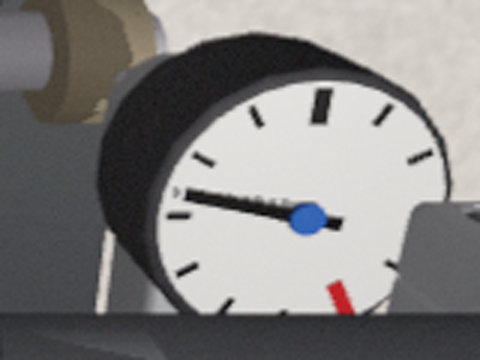

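About 9.4 mm, rising slower; the fit puts the peak about 12° ahead at around 9.46. I do one more full stroke to see it pass the crest.

Request:
{"fn": "servo_tool", "kwargs": {
  "series": [
    [0,0,-0.2,0,0,0],
    [0,0,-0.5,0,0,0],
    [0.4,0,-0.5,0,0,0],
    [0.9,0,-0.5,0,0,0],
    [1.4,0,-0.5,0,0,0],
    [1.4,0,-0.4,0,0,0],
    [1.4,0,-0.2,0,0,0],
    [1.4,0,-0.1,0,0,0],
    [1.4,0,-0.08,0,0,0],
    [1.4,0,-0.08,0,0,0]
  ]
}}

```text
clock: 22.03
eef_pos: [542.3, -9.3, 104.4]
eef_rot: [3.142, -0.0, -3.084]
wrist_force: [-0.0, -0.4, 0.4]
finger_gap: 0.2
```

Request:
{"fn": "servo_tool", "kwargs": {
  "series": [
    [0,0,0.03,0,0,0],
    [0,0,0.06,0,0,0],
    [0,0,0.08,0,0,0],
    [-0.2,0,0.08,0,0,0],
    [-0.45,0,0.08,0,0,0],
    [-0.7,0,0.08,0,0,0],
    [-0.95,0,0.08,0,0,0],
    [-1.2,0,0.08,0,0,0],
    [-1.4,0,0.08,0,0,0],
    [-1.4,0,0.08,0,0,0]
  ]
}}

```text
clock: 22.87
eef_pos: [556.6, -8.5, 104.2]
eef_rot: [-3.141, 0.001, -3.084]
wrist_force: [-1.5, -0.5, 5.4]
finger_gap: 0.8
```

```bash
python3 -c "
from h import *
go([550,-10,104],0.057-np.pi)
look('w15',(380,210,540,330))
"
```

```text
clk 22.87 pos [556.6  -8.5 104.2] rot [-3.141e+00  1.000e-03 -3.084e+00] F [-1.51 -0.53  5.4 ] -> cm [ 0.66 -0.11  0.02] rv [-0.     0.001  0.   ]
clk 22.87 [556.6  -8.5 104.2] [-3.141e+00  1.000e-03 -3.084e+00] F [-1.51 -0.53  5.4 ] 0.8
```

View pics/w15.png

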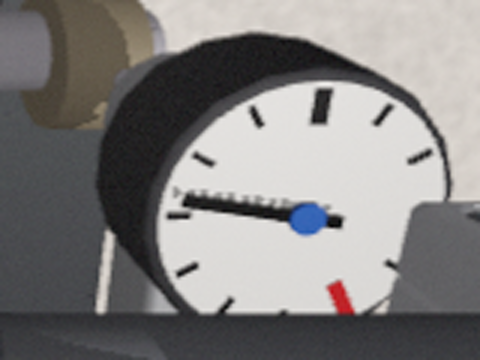

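The needle fell slightly to about 9.3 mm (tip from (187,193) to (183,200) in the crop), so the crest was passed. Still in contact, I roll back 8 mm, about 0.28 rad, then lift straight up.

Request:
{"fn": "servo_tool", "kwargs": {
  "series": [
    [0.1,0,0,0,0,0],
    [0.2,0,0,0,0,0],
    [0.35,0,0,0,0,0],
    [0.5,0,0,0,0,0],
    [0.65,0,0,0,0,0],
    [0.75,0,0,0,0,0],
    [0.78,0,0,0,0,0],
    [0.78,0,0,0,0,0],
    [0.78,0,0,0,0,0],
    [0.78,0,0,0,0,0]
  ]
}}

```text
clock: 23.75
eef_pos: [549.0, -9.0, 104.4]
eef_rot: [-3.141, 0.002, -3.084]
wrist_force: [3.4, -0.4, 5.8]
finger_gap: 0.4
```

```bash
python3 -c "
from h import *
look('w16',(380,210,540,330))
"
```

```text
clk 23.75 [549.   -9.  104.4] [-3.141e+00  2.000e-03 -3.084e+00] F [ 3.38 -0.39  5.83] 0.4
```

Request:
{"fn": "servo_tool", "kwargs": {
  "series": [
    [0,0,-0.03,0,0,0],
    [0,0,-0.06,0,0,0],
    [0,0,-0.1,0,0,0],
    [0,0,-0.3,0,0,0],
    [0,0,-0.8,0,0,0],
    [0,0,-1.4,0,0,0],
    [0,0,-2,0,0,0],
    [0,0,-2.5,0,0,0],
    [0,0,-2.6,0,0,0],
    [0,0,-2.6,0,0,0]
  ]
}}

```text
clock: 24.63
eef_pos: [548.6, -9.0, 130.3]
eef_rot: [-3.141, 0.001, -3.084]
wrist_force: [-0.3, 0.5, 0.0]
finger_gap: 0.8
```

```bash
python3 -c "
from h import *
look('w17',(380,200,540,330))
look('w18')
"
```

```text
clk 24.63 [548.6  -9.  130.3] [-3.141e+00  1.000e-03 -3.084e+00] F [-0.27  0.49  0.02] 0.8
clk 24.68 [548.4  -9.  129.9] [-3.142  0.    -3.084] F [ 0.22 -0.03  0.63] 0.6
```

View pics/w16.png

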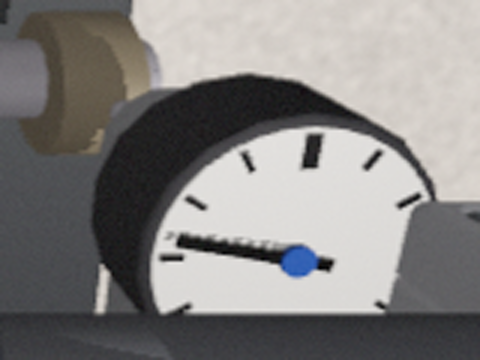

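View pics/w17.png

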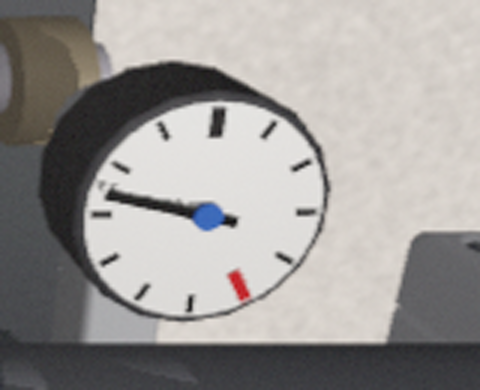

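View pics/w18.png

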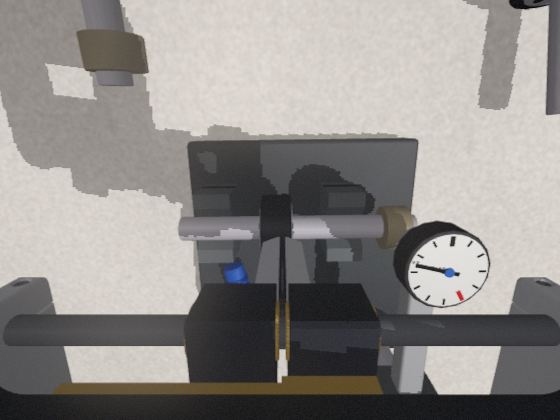

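The needle now rests at about 9.45 mm, between and above the two bracketing readings, and the spindle is seated and still with the finger clear. I back off further and check it is steady.

Request:
{"fn": "servo_tool", "kwargs": {
  "series": [
    [0,0,-1,0,0,0],
    [0,0,-2.5,0,0,0],
    [0,0,-4.5,0,0,0],
    [0,0,-6.5,0,0,0],
    [0,0,-8,0,0,0],
    [0,0,-9,0,0,0],
    [0,0,-9.5,0,0,0],
    [0,0,-9.5,0,0,0],
    [0,0,-9.5,0,0,0],
    [0,0,-9.5,0,0,0]
  ]
}}

```text
clock: 25.57
eef_pos: [548.1, -9.0, 223.8]
eef_rot: [3.141, -0.002, -3.084]
wrist_force: [-0.4, -0.5, -0.0]
finger_gap: 0.7
```

```bash
python3 -c "
from h import *
look('w19',(170,110,430,260))
c=camera('scene');cv2.imwrite('pics/s19.png',c['pixels'][...,::-1])
"
```

```text
clk 25.57 [548.1  -9.  223.8] [ 3.141e+00 -2.000e-03 -3.084e+00] F [-0.36 -0.46 -0.01] 0.7
```

View pics/w19.png

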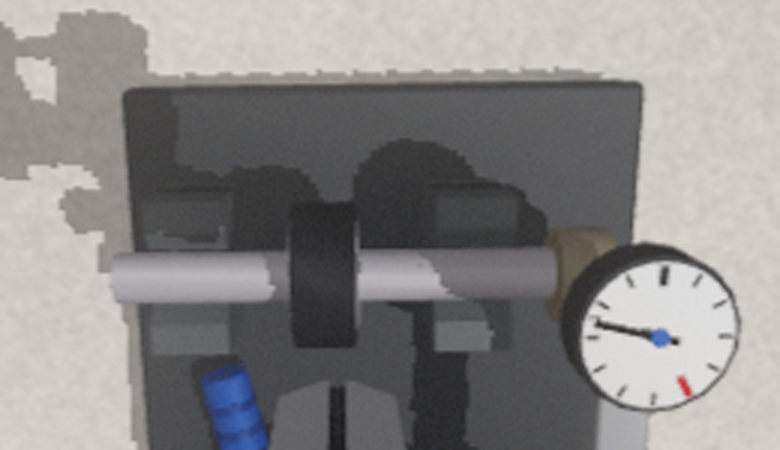

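View pics/s19.png

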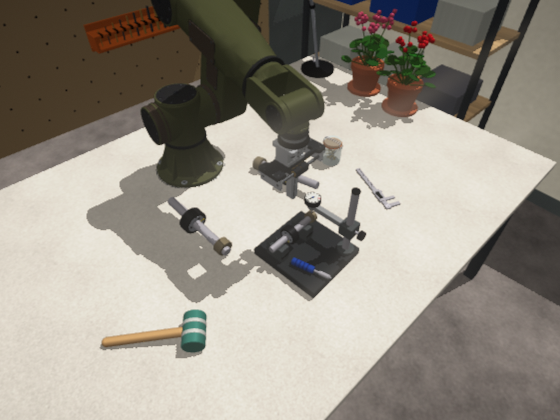

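The needle is steady at about 9.45 mm, the spindle sits level in both V-blocks, the bystanders look unmoved and the finger is clear. I hand in.

```bash
python3 -c "
from cell import *
print(sign_off())"
```

```text
the job is handed in; nothing more can be done
None
```

The job is handed in at about 25.6 s of the 72 s allowed; the hand-in gave no verdict.

- **Indicator:** I pinched the arm and slid it about 30 mm down the column until the needle read about 4.8 mm, next to the red mark. It stayed there after I let go. The carriage turned out to start about 15 mm below the top.
- **Spindle:** I rolled it towards +x with six light fingertip strokes, reading 3–7 N at the end of each. The needle read 4.8, 5.8, 6.7, 7.8, 8.85 and 9.4 mm, then 9.3 mm, so the crest was passed on the last stroke. I rolled back 8 mm to sit between the last two readings and lifted off.
- **Last checks:**
  - The needle is steady at about 9.45 mm, the highest value seen.
  - The spindle looks seated in both V-blocks and was still after I lifted off.
  - The gripper is well clear, with about 0 N at the wrist.
  - The countersink, caliper, mallet and jar look unmoved by eye.
- **Limits of the checks:** I read the needle by eye from the pictures, to about 0.1 mm. The ball's absolute height was not measured directly. No check failed.

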